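Open the ratchet clamp for the blender base

TASK

The blender base is to go into the bench clamp next, so open the clamp all the way: press down the release pad on the sliding jaw with your fingertips and, keeping it pressed, push the jaw back along its bar, away from the fixed jaw, until it meets the end stop; then let the pad spring up and move clear. Nothing needs gripping or lifting; leave the blender base, lid, measuring cup and screwdrivers where they stand.

Things in the scene. Friction and masses are not known exactly. Their poses are not given: they have to be found in the camera images.
- clamp: Bench clamp fixed to the counter: bamboo board 120 x 330 x 18 mm, long side and steel bar along this body's y axis. Origin: centre of the board's underside; z up. Aluminium fixed jaw (90 mm wide, top 93 mm above the counter) at the -y end, inner face y = -125 mm. Lower end stop (70 mm wide, top 68 mm above the counter) at the +y end, inner face y = +125.5 mm. The jaw opens to +y.
- clamp_jaw (a joint): Sliding jaw's position along the bar, m: 0 = most closed (jaw gap 40 mm), 0.110 = fully open, against the end stop; starts at 0 to 0.035. A ratchet lets it slide closed (-y) but, after at most one 10 mm tooth, stops it opening (+y) unless the release pad is held down; then it slides with about 4 N of friction and stays where it is left.
- release (a joint): How far the release pad is pressed down, m: 0 = up, 0.008 = fully down on its stop. Sprung: about 3 N starts it, 8 N holds it fully down; it comes up by itself. The ratchet is free beyond about 0.004: press to 0.006 or more and keep it there while pushing. At rest it may sit up to 0.004 low, where the pawl rests on a tooth.
- release_top (a point): Centre of the release pad's top, moving with it; axes as the clamp's. Ribbed black block 44 mm across the bar, 56 mm along it, in the trough of the carriage. Top 62 mm above the counter when up, 54 mm when fully down. In +y the push lip is 34 mm from here; in -y the back of the jaw plate (90 mm wide, 20 mm thick, top 93 mm above the counter) is 34 mm away. To its sides (x) nothing is higher.
- push_lip (a point): Mid-width point, 71 mm above the counter, on the push lip's flat face, which looks to -y towards the pad; moves with the jaw. The lip is the carriage's +y end: aluminium, 66 mm wide, 12 mm thick, top 80 mm above the counter. A fingertip standing on the pad and moved to +y bears on this face and drives the jaw open.
- rack: Bystander, fixed: bamboo block 80 x 140 x 100 mm high holding the two screwdrivers upright. Origin: centre of underside.
- driver_long: Bystander, loose: screwdriver standing in the rack, black handle 105 mm high and 28 mm thick above the rack's top. Origin: bottom of the handle, 100 mm above the counter.
- driver_short: Bystander, loose: as the other, handle 80 mm high.
- blender_base: Bystander, loose, 1.2 kg: chrome blender base, round, 132 mm across at the foot, 150 mm high. Origin: centre of underside.
- measuring_cup: Bystander, loose: steel measuring cup, 72 mm across, 55 mm high, with a flat handle reaching 108 mm from its centre along its +y. Origin: centre of underside.
- lid: Bystander, loose: clear round blender lid 112 mm across on its green seal, 40 mm high with its knob. Origin: centre of underside.

How it is judged:
On the way, in this order (a step that is already met when the one before it is completed fails the run):
1. the fingers press the release pad at least 5.5 mm down, with the jaw still open less than 60 mm of its travel (value of joint release above 0.0055 m and contact force between the fingers and release above 1 N and value of joint clamp_jaw below 0.06 m), for 0.2 s.
2. the jaw is slid past 90 mm of its travel with the fingers still holding the pad down (value of joint release above 0.0035 m and contact force between the fingers and release above 1 N and value of joint clamp_jaw above 0.09 m), for 0.1 s.
At the end, for the whole second after the job is handed in: The sliding jaw stands at rest within 6 mm of its fully open end, the release pad has sprung up (less than 5 mm down), and every bystander is within 20 mm of where it stood (value of joint clamp_jaw above 0.104 m and velocity of joint clamp_jaw between -0.005 and 0.005 m/s and value of joint release below 0.005 m and distance of each of blender_base, measuring_cup, lid, driver_long, driver_short from where it was at the start of the episode below 0.02 m); the robot touches nothing.
It fails at once if the blender base is moved by more than 20 mm, lifted by more than 8 mm or tipped (distance of blender_base from where it was at the start of the episode above 0.02 m or height (world z) of blender_base above 0.008 m or angle between blender_base's own z axis and vertical above 0.3 rad).
It fails at once if the measuring cup is moved by more than 20 mm, lifted by more than 8 mm or tipped (distance of measuring_cup from where it was at the start of the episode above 0.02 m or height (world z) of measuring_cup above 0.008 m or angle between measuring_cup's own z axis and vertical above 0.3 rad).
It fails at once if the blender lid is moved by more than 20 mm, lifted by more than 8 mm or tipped (distance of lid from where it was at the start of the episode above 0.02 m or height (world z) of lid above 0.008 m or angle between lid's own z axis and vertical above 0.3 rad).
It fails at once if the long screwdriver is moved by more than 20 mm, lifted by more than 8 mm or tipped (distance of driver_long from where it was at the start of the episode above 0.02 m or height (world z) of driver_long above 0.108 m or angle between driver_long's own z axis and vertical above 0.3 rad).
It fails at once if the short screwdriver is moved by more than 20 mm, lifted by more than 8 mm or tipped (distance of driver_short from where it was at the start of the episode above 0.02 m or height (world z) of driver_short above 0.108 m or angle between driver_short's own z axis and vertical above 0.3 rad).
It also fails if it takes over 38 s, if anything falls off the work surface, if the arm or the gripper's body presses on something with over 40 N, if the wrist force passes 120 N, or if a joint passes its speed limit or range.

ROBOT

A 7-joint arm with a two-finger parallel gripper is mounted at the origin on the work surface. World frame = base frame: x ahead of the robot, y to its left, z up, the work surface at z = 0. Lengths are in m, angles in rad, forces in N, time in s.
With the tool pointing down it reaches from about 0.425 to 1.025 m from the base axis. Payload 3.6 kg.
Tool frame: the origin (TCP) lies midway between the tips of the shut fingers; the grasp point (between the pads) lies 19 mm behind it (arm.tcp_to_grasp is the distance from the TCP to the grasp point, in m); z points along the fingers, y is the line along which they close (so a half turn about z gives the same grasp; the last joint's range is limited). The gripper opens to 85 mm and grips with 20 to 120 N. Pads are 22 mm wide; open, the fingers measure 114 mm over their backs; the gripper's body (76 mm by 85 mm) begins 54 mm behind the grasp point. The pads swing forward as they close: fully open they stand 13 mm farther back than shut.
Start: joints at [-1.216, 0.591, 0.048, 1.609, -0.033, 0.943, -0.034], TCP at [0.315, 0.653, 0.201] pointing down, gripper open.
Joint ranges: [-2.69, 2.69], [-0.47, 2.24], [-1.27, 1.36], [0.19, 2.51], [-1.53, 4.68], [0.08, 2.07], [-3.09, 3.09]. Speed limits (rad/s): [2.57, 2.57, 3.14, 3.14, 3.14, 3.14, 3.14].

INTERFACE

Orientations are given as a 3x3 rotation matrix whose columns are the frame's x, y, z axes.
In Python, from bench import arm gives the robot as it stands.
- The arm moves only by the shell command python3 -m creep 'ROWS' [FORCE]. ROWS is JSON, a list of rows, each an object with "dr": the turn, a rotation vector about the tool's x, y, z in degrees, a list of three; "offset": the shift along the tool's x, y, z in m, a list of three; "jaw": the closure, from 0 (fully open) to 1 (shut). A call has 1 to 12 rows; each row shifts and turns the commanded pose from where the row before left it, along the tool's axes as they then stand; what a row does not reach is not made up. A row lasts 1/10 s, in which the tool goes at most 50 mm and 8.59 degrees, less where a joint would pass 70% of its speed; a pose out of reach is approached as far as the arm can. A call is refused whole if a number of a shift passes 0.05 or a number of a turn 8.59, either way. A call with a gripper value outside its range is refused whole. The fingers move at their own pace and stop on an object; FORCE is the grip in N (left out, the last holds). Time passes only in rows, so rows that do not move let the fingers close. It gives the time, the measured TCP pose, the force, the opening and the grip force at its end, in the units of the state.
- arm.read_state(): the state, without advancing time (a new reading comes with each control period).
- arm.grab_frame(name): name is "side" or "top"; returns a dict with "color" (400x640x3 uint8, red, green, blue), "fx", "fy", "cx", "cy" (pixels), "R" (3x3) and "t" (3): a world point X has camera coordinates R X + t. Camera axes: x right, y down, z forward; pixel columns grow to the right and rows downward; lengths in m; the calibration is good to about 2 mm. A picture is of the moment at which its call begins. There is no depth.
- arm.job_done(): hands the job in; it is judged then, once.
The state is a dict: "clock": time; "joint_pos": joint angles; "dq": joint speeds; "joint_efforts": joint torques, N m; "tcp_pos": TCP position; "tool_rot": TCP orientation; "wrist_force": force on the tool from outside, world axes, zero at the start; "wrist_torque": the same for the moment, N m; "gripper_width": finger opening in m; "grasp_force": force on a finger pad.
Only numpy, scipy, OpenCV 4.12 (cv2) and the standard library are available. Lean on these libraries where they do the work, as an engineer would, in place of code of your own. Each camera call takes 0.05 s, during which the arm holds its last target. There are 200 camera calls.

## Working session

There is one attempt and no reset: what is moved stays moved. The work goes in short steps, Python scripts to look and compute and a shell command to move; the robot and the scene stay as the last step left them, time stands still between calls to the robot, and variables do not carry over. Pictures are saved under pics/ and viewed, at most 10 in all, crops included, and the job is handed in when it is done.

```bash
mkdir -p pics
python3 - <<'E'
from bench import arm
import cv2,numpy as np
for n in("top","side"):
    f=arm.grab_frame(n); cv2.imwrite(f"pics/{n}0.png",f["color"][:,:,::-1])
    print(n,f["fx"],f["cx"],f["cy"],np.round(f["R"],3).tolist(),np.round(f["t"],3).tolist(), np.round(-f["R"].T@f["t"],3))
s=arm.read_state();print(s["clock"],s["tcp_pos"],np.round(s["tool_rot"],3).tolist(),s["gripper_width"])
E
```

```text
top 431.99992505767347 318.9440089505837 205.62736837099996 [[0.015, -1.0, 0.018], [-0.992, -0.017, -0.127], [0.127, -0.016, -0.992]] [-0.054, 0.534, 1.08] [ 0.392 -0.027  1.14 ]
side 416.027368490956 317.1960911901585 194.4011774756023 [[0.847, -0.53, 0.02], [-0.25, -0.433, -0.866], [0.468, 0.729, -0.5]] [-0.466, 0.186, 0.86] [ 0.039 -0.793  0.6  ]
0.1 [0.31423631 0.65244454 0.2000552 ] [[-0.901, 0.434, -0.001], [0.434, 0.901, -0.002], [-0.0, -0.002, -1.0]] 0.08515707707775233
```

View pics/top0.png

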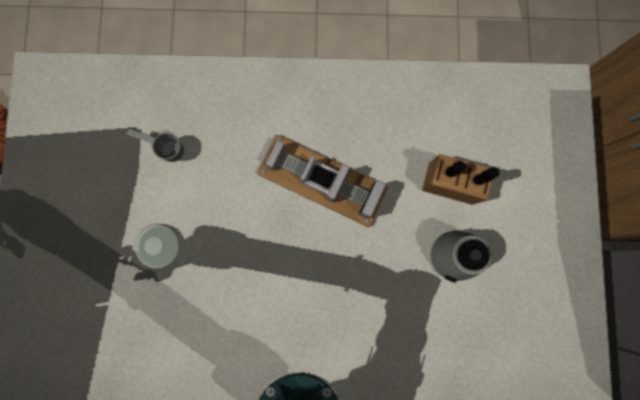

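View pics/side0.png

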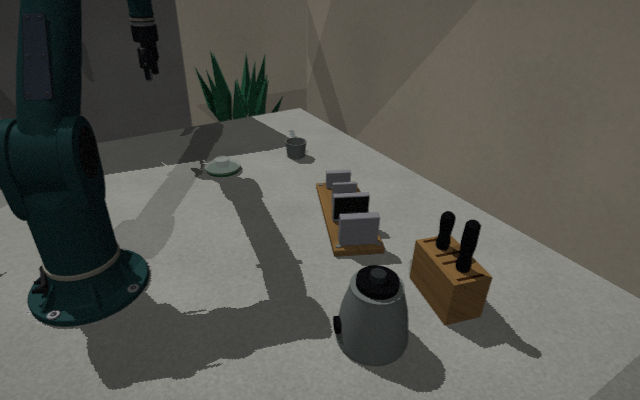

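The top view shows the clamp from (262,170) to (382,195). The larger fixed jaw is on the right at (372,197), the end stop is on the left at (273,152), and the black pad is at (323,177). The side view agrees. Next I'll zoom in and measure.

```bash
cat > h.py <<'E'
import numpy as np,cv2
from bench import arm
def ray(f,u,v,z):
    d=f["R"].T@np.array([(u-f["cx"])/f["fx"],(v-f["cy"])/f["fy"],1]);c=-f["R"].T@f["t"]
    return c+d*(z-c[2])/d[2]
def proj(f,X):
    p=f["R"]@np.asarray(X)+f["t"];return f["fx"]*p[0]/p[2]+f["cx"],f["fy"]*p[1]/p[2]+f["cy"]
E
python3 - <<'E'
from h import *
f=arm.grab_frame("top");im=f["color"][:,:,::-1].copy()
hsv=cv2.cvtColor(im,cv2.COLOR_BGR2HSV)
w=(hsv[...,1]>90)&(hsv[...,2]>60);w[:,:240]=0;w[:,400:]=0;w[:120]=0;w[240:]=0
p=np.argwhere(w)[:,::-1].astype(np.float32)
r=cv2.minAreaRect(p);b=cv2.boxPoints(r)
print(r);P=np.array([ray(f,*q,0.018) for q in b]);print(b,P.round(4),np.linalg.norm(np.roll(P,1,0)-P,axis=1),P.mean(0))
c=im[125:235,250:395];k=(im.max(2)<45);k[:150]=0;k[205:]=0;k[:,:295]=0;k[:,350:]=0
n,l,s,ce=cv2.connectedComponentsWithStats(k.astype(np.uint8))
for i in range(1,n):
    if s[i,4]>60: print("dark",s[i],ce[i],ray(f,*ce[i],.06), cv2.minAreaRect(np.argwhere(l==i)[:,::-1].astype(np.float32)))
cv2.imwrite("pics/crop.png",cv2.resize(c,None,fx=5,fy=5,interpolation=cv2.INTER_CUBIC))
E
```

```text
((322.53680419921875, 180.04673767089844), (124.49239349365234, 44.33611297607422), 25.201122283935547)
[[256.77618 173.60057]
 [275.65436 133.48442]
 [388.29742 186.4929 ]
 [369.41925 226.60905]] [[ 0.6188  0.1196  0.018 ]
 [ 0.7287  0.0729  0.018 ]
 [ 0.5905 -0.2279  0.018 ]
 [ 0.4836 -0.1779  0.018 ]] [0.32682099 0.1194048  0.33104133 0.11805323] [ 0.60542402 -0.05333788  0.018     ]
dark [308 165  28  23 371] [321.50404313 176.10781671] [ 0.60687763 -0.05024865  0.06      ] ((321.3999938964844, 176.1999969482422), (23.255107879638672, 16.099689483642578), 26.56505012512207)
```

View pics/crop.png

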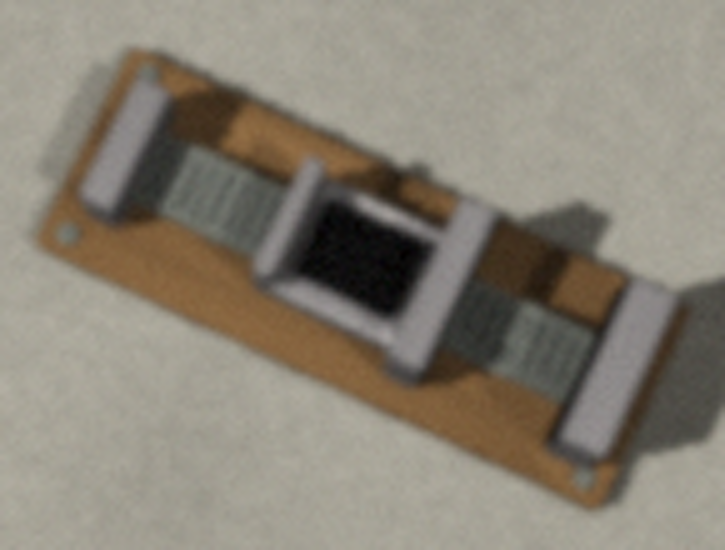

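The board measures 327×119 mm, which matches the given size. The clamp's +y axis is about (0.416, 0.909), and the pad is at (0.607, -0.050), so the jaw is open about 34 mm. Tool y already lies along the bar, so I'll travel over with the fingers shut at z = 0.2.

```bash
python3 -m creep '[{"dr":[0,0,0],"offset":[-0.015,-0.013,0],"jaw":1},{"dr":[0,0,0],"offset":[-0.028,-0.025,0],"jaw":1},{"dr":[0,0,0],"offset":[-0.028,-0.025,0],"jaw":1},{"dr":[0,0,0],"offset":[-0.028,-0.025,0],"jaw":1},{"dr":[0,0,0],"offset":[-0.028,-0.025,0],"jaw":1},{"dr":[0,0,0],"offset":[-0.028,-0.025,0],"jaw":1},{"dr":[0,0,0],"offset":[-0.028,-0.025,0],"jaw":1},{"dr":[0,0,0],"offset":[-0.028,-0.025,0],"jaw":1},{"dr":[0,0,0],"offset":[-0.028,-0.025,0],"jaw":1},{"dr":[0,0,0],"offset":[-0.028,-0.025,0],"jaw":1}]' 60
python3 -m creep '[{"dr":[0,0,0],"offset":[-0.028,-0.025,0],"jaw":1},{"dr":[0,0,0],"offset":[-0.028,-0.025,0],"jaw":1},{"dr":[0,0,0],"offset":[-0.028,-0.025,0],"jaw":1},{"dr":[0,0,0],"offset":[-0.028,-0.025,0],"jaw":1},{"dr":[0,0,0],"offset":[-0.028,-0.025,0],"jaw":1},{"dr":[0,0,0],"offset":[-0.028,-0.025,0],"jaw":1},{"dr":[0,0,0],"offset":[-0.028,-0.025,0],"jaw":1},{"dr":[0,0,0],"offset":[-0.028,-0.025,0],"jaw":1},{"dr":[0,0,0],"offset":[-0.015,-0.013,0],"jaw":1},{"dr":[0,0,0],"offset":[0,0,0],"jaw":1}]'
cat > s.py <<'E'
from h import *
import sys
s=arm.read_state();R=s["tool_rot"];a=np.deg2rad(65.4);y=np.array([np.cos(a),np.sin(a),0]);x=np.array([y[1],-y[0],0])
d=s["tcp_pos"]-np.array([.6054,-.0533,0])
print("t",s["clock"],"tcp",s["tcp_pos"].round(4),"clamp xyz",(d@x).round(4),(d@y).round(4),d[2].round(4),"w",s["gripper_width"],"F clamp",(s["wrist_force"]@x).round(1),(s["wrist_force"]@y).round(1),s["wrist_force"][2].round(1))
print(R.round(4).tolist(),s["joint_pos"].round(2))
print("tool shift to pad centre",(R.T@(np.array([.6069,-.0502,.08])-s["tcp_pos"])).round(4))
E
python3 s.py
```

```text
clock: 1.15
tcp_pos: [0.4521, 0.3213, 0.201]
tool_rot: [[-0.901, 0.434, -0.0], [0.434, 0.901, -0.0], [0.0, -0.0, -1.0]]
wrist_force: [0.6, -0.1, 0.6]
gripper_width: 0.0001
grasp_force: 0.0
clock: 2.15
tcp_pos: [0.5758, 0.0228, 0.2011]
tool_rot: [[-0.898, 0.44, 0.001], [0.44, 0.898, -0.002], [-0.002, -0.002, -1.0]]
wrist_force: [0.0, 0.1, 0.0]
gripper_width: -0.0
grasp_force: 0.0
t 2.15 tcp [0.5758 0.0228 0.2011] clamp xyz -0.0586 0.0569 0.2011 w -1.3847113018383478e-05 F clamp -0.0 0.1 0.0
[[-0.898, 0.4399, 0.0008], [0.4399, 0.898, -0.0021], [-0.0017, -0.0016, -1.0]] [-0.22  0.41  0.13  1.95 -0.07  0.78  1.07]
tool shift to pad centre [-0.0599 -0.0517  0.1213]
```

```bash
python3 -m creep '[{"dr":[0,0,-1.5],"offset":[-0.020,-0.016,0],"jaw":1},{"dr":[0,0,0],"offset":[-0.020,-0.016,0],"jaw":1},{"dr":[0,0,0],"offset":[-0.020,-0.016,0],"jaw":1},{"dr":[0,0,0],"offset":[0,0,0.03],"jaw":1},{"dr":[0,0,0],"offset":[0,0,0.03],"jaw":1},{"dr":[0,0,0],"offset":[0,0,0.03],"jaw":1},{"dr":[0,0,0],"offset":[0,0,0],"jaw":1},{"dr":[0,0,0],"offset":[0,0,0],"jaw":1}]'
python3 s.py
python3 - <<'E'
from h import *
a=[]
for n in("top","side"):
    f=arm.grab_frame(n);u,v=map(int,proj(f,[.607,-.05,.07]));c=f["color"][v-50:v+50,u-65:u+65,::-1]
    print(n,u,v);a.append(cv2.resize(c,(390,300),interpolation=cv2.INTER_CUBIC))
cv2.imwrite("pics/near.png",np.hstack(a))
E
```

```text
clock: 2.95
tcp_pos: [0.6088, -0.04, 0.111]
tool_rot: [[-0.913, 0.409, -0.001], [0.409, 0.913, 0.001], [0.001, 0.0, -1.0]]
wrist_force: [0.4, -0.3, 0.8]
gripper_width: -0.0001
grasp_force: 0.0
t 2.95 tcp [ 0.6088 -0.04    0.111 ] clamp xyz -0.0024 0.0136 0.111 w -0.00012250759918447417 F clamp 0.5 -0.1 0.8
[[-0.9127, 0.4087, -0.0013], [0.4087, 0.9127, 0.0006], [0.0014, 0.0001, -1.0]] [-0.09  0.56  0.11  1.94 -0.1   0.64  1.24]
tool shift to pad centre [-0.0025 -0.0101  0.031 ]
top 321 175
side 346 192
```

View pics/near.png

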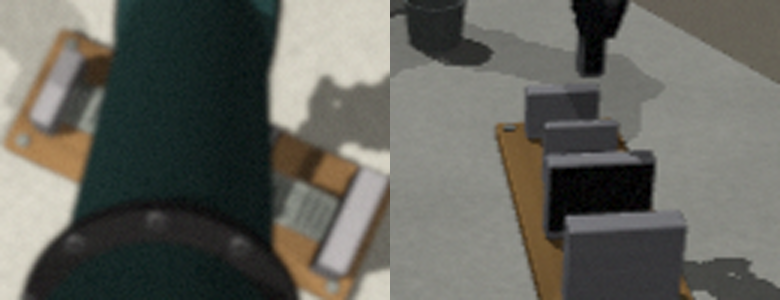

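Left is the top view, where the arm hides the clamp. Right is the side view, with the fingertip at crop (590,75) hovering above the carriage and in line with it. I'll centre it and go down to just above the pad.

```bash
python3 -c "
from h import *
f=arm.grab_frame('side');print(proj(f,[.6088,-.04,.111]),'seen ~348,167')"
python3 -m creep '[{"dr":[0,0,0],"offset":[-0.0025,-0.006,0],"jaw":1},{"dr":[0,0,0],"offset":[0,0,0.015],"jaw":1},{"dr":[0,0,0],"offset":[0,0,0.015],"jaw":1},{"dr":[0,0,0],"offset":[0,0,0.01],"jaw":1},{"dr":[0,0,0],"offset":[0,0,0],"jaw":1},{"dr":[0,0,0],"offset":[0,0,0],"jaw":1}]'
python3 s.py
```

```text
(np.float64(345.8614971253624), np.float64(176.76356957807002)) seen ~348,167
clock: 3.7
tcp_pos: [0.6085, -0.0477, 0.0702]
tool_rot: [[-0.912, 0.41, -0.002], [0.41, 0.912, 0.0], [0.001, -0.001, -1.0]]
wrist_force: [0.1, 0.2, -0.1]
gripper_width: -0.0001
grasp_force: 0.0
t 3.7 tcp [ 0.6085 -0.0477  0.0702] clamp xyz 0.0005 0.0064 0.0702 w -0.00010592378493851632 F clamp 0.0 0.3 -0.1
[[-0.9121, 0.41, -0.0016], [0.41, 0.9121, 0.0001], [0.0015, -0.0006, -1.0]] [-0.06  0.62  0.1   1.96 -0.11  0.56  1.25]
tool shift to pad centre [ 0.0005 -0.0029 -0.0098]
```

The fingertip appears about 10 px higher than its projection, so I'll check that against the clamp before pressing.

Run:
```python
from h import *
s=arm.read_state();f=arm.grab_frame("side");im=f["color"][:,:,::-1].copy()
a=np.deg2rad(65.4);y=np.array([np.cos(a),np.sin(a),0]);x=np.array([y[1],-y[0],0]);o=np.array([.6054,-.0533,0])
u0,v0=286,130
c=cv2.resize(im[v0:v0+120,u0:u0+130],None,fx=5,fy=5,interpolation=cv2.INTER_CUBIC)
def m(X,col):
    u,v=proj(f,X);print(np.round([u,v],1));cv2.circle(c,(int((u-u0+.5)*5),int((v-v0+.5)*5)),4,col,-1)
m(s["tcp_pos"],(0,0,255))
for sx in(-1,1):
    m(o+y*-.125+x*.045*sx+[0,0,.093],(0,255,0))
    m(o+y*-.0303+x*.045*sx+[0,0,.093],(255,0,0))
    m(o+y*.0377+x*.033*sx+[0,0,.080],(0,255,255))
    m(o+y*.1255+x*.035*sx+[0,0,.068],(255,0,255))
cv2.imwrite("pics/side2.png",c)
```

```text
[346.7 192. ]
[338.5 212.7]
[331.9 192.2]
[332.  183.5]
[326.2 172.4]
[377.1 210.7]
[367.5 190.5]
[356.7 182.4]
[350.6 171.4]
```

View pics/side2.png

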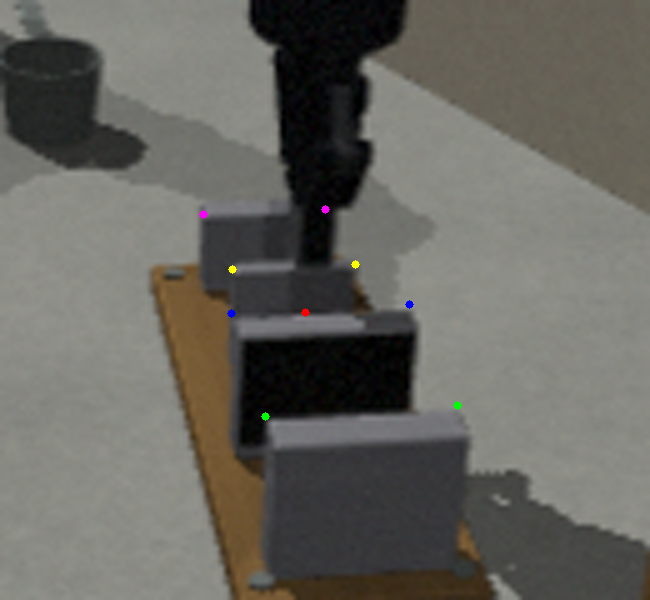

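Run:
```python
from h import *
f=arm.grab_frame("side")
a=np.deg2rad(65.4);y=np.array([np.cos(a),np.sin(a),0]);x=np.array([y[1],-y[0],0]);o=np.array([.6054,-.0533,0])
for z in (.111,.125,.14):
    X=ray(f,348,167,z);print(z,X.round(3),((X-o)@x).round(3),((X-o)@y).round(3))
print("scale",f["fx"]/(f["R"]@[.609,-.048,.07]+f["t"])[2])
# body/finger landmarks above TCP
s=arm.read_state()
for h in (0,.019,.054,.073,.1): print(h,np.round(proj(f,s["tcp_pos"]-h*s["tool_rot"][:,2]*-1*-1),1))
```

```text
0.111 [0.647 0.003 0.111] 0.014 0.068
0.125 [ 0.629 -0.02   0.125] 0.008 0.04
0.14 [ 0.611 -0.044  0.14 ] 0.001 0.011
scale 387.1204975926336
0 [346.9 191.6]
0.019 [347.4 185.1]
0.054 [348.1 173. ]
0.073 [348.6 166.2]
0.1 [349.2 156.3]
```

Run:
```python
from h import *
a=[]
f=arm.grab_frame("side")
im=np.mean([arm.grab_frame("side")["color"].astype(float) for _ in range(6)],axis=0)[:,:,::-1]
c=im[90:210,300:400];c=255*np.clip(c/160,0,1)**.5
cv2.imwrite("pics/enh.png",cv2.resize(c.astype(np.uint8),None,fx=5,fy=5,interpolation=cv2.INTER_CUBIC))
```

```text
(no output)
```

View pics/enh.png

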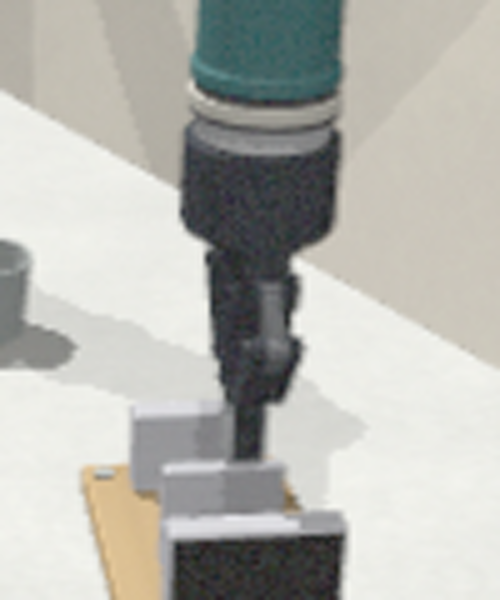

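Run:
```python
from h import *
f=arm.grab_frame("side");
for z in (.2,.213,.273):print(np.round(proj(f,[.3142,.6524,z]),1))
s=cv2.imread("pics/side0.png")[:90,120:170].max(2)
for r in range(0,90,3):
    q=np.where(s[r]<38)[0];print(r,(q.min()+120,q.max()+120,len(q)) if len(q) else None)
f=arm.grab_frame("top");s=arm.read_state()
for z in(.07,.2,.3): print("top",np.round(proj(f,[*s["tcp_pos"][:2],z]),1))
```

```text
[154.   89.6]
[153.3  85.7]
[150.   67.2]
0 (np.int64(127), np.int64(150), 24)
3 (np.int64(128), np.int64(151), 24)
6 (np.int64(128), np.int64(151), 24)
9 (np.int64(129), np.int64(152), 24)
12 (np.int64(129), np.int64(153), 25)
15 (np.int64(129), np.int64(153), 25)
18 (np.int64(141), np.int64(148), 8)
21 (np.int64(131), np.int64(153), 23)
24 (np.int64(148), np.int64(155), 6)
27 (np.int64(131), np.int64(156), 26)
30 (np.int64(131), np.int64(157), 27)
33 (np.int64(132), np.int64(157), 26)
36 (np.int64(132), np.int64(158), 27)
39 (np.int64(133), np.int64(158), 26)
42 (np.int64(137), np.int64(156), 20)
45 (np.int64(140), np.int64(156), 17)
48 (np.int64(138), np.int64(157), 17)
51 (np.int64(138), np.int64(157), 20)
54 (np.int64(138), np.int64(158), 21)
57 (np.int64(138), np.int64(158), 21)
60 (np.int64(139), np.int64(157), 19)
63 (np.int64(139), np.int64(157), 18)
66 (np.int64(140), np.int64(157), 18)
69 (np.int64(144), np.int64(158), 15)
72 (np.int64(144), np.int64(158), 15)
75 (np.int64(145), np.int64(151), 7)
78 (np.int64(146), np.int64(151), 6)
81 None
84 None
87 None
top [320.7 174.4]
top [321.9 162.8]
top [323.2 151.5]
```

The seen tip is about 25 mm above its projection. A careful force-guided descent will settle this: contact with the pad should come at z of about 0.058–0.062.

```bash
python3 -m creep '[{"dr":[0,0,0],"offset":[0,0,0.004],"jaw":1},{"dr":[0,0,0],"offset":[0,0,0.004],"jaw":1},{"dr":[0,0,0],"offset":[0,0,0],"jaw":1},{"dr":[0,0,0],"offset":[0,0,0],"jaw":1}]'; python3 -m creep '[{"dr":[0,0,0],"offset":[0,0,0.003],"jaw":1},{"dr":[0,0,0],"offset":[0,0,0],"jaw":1},{"dr":[0,0,0],"offset":[0,0,0],"jaw":1}]'; python3 -m creep '[{"dr":[0,0,0],"offset":[0,0,0.003],"jaw":1},{"dr":[0,0,0],"offset":[0,0,0],"jaw":1},{"dr":[0,0,0],"offset":[0,0,0],"jaw":1}]'; python3 s.py
```

```text
clock: 4.65
tcp_pos: [0.6088, -0.0478, 0.0628]
tool_rot: [[-0.912, 0.41, -0.001], [0.41, 0.912, 0.0], [0.001, -0.0, -1.0]]
wrist_force: [0.3, 0.0, 0.8]
gripper_width: 0.0002
grasp_force: 0.0
clock: 4.95
tcp_pos: [0.609, -0.0478, 0.06]
tool_rot: [[-0.912, 0.41, -0.0], [0.41, 0.912, 0.0], [0.0, -0.0, -1.0]]
wrist_force: [-0.4, -0.3, -0.3]
gripper_width: 0.0003
grasp_force: 0.0
clock: 5.25
tcp_pos: [0.609, -0.0479, 0.057]
tool_rot: [[-0.912, 0.41, -0.0], [0.41, 0.912, -0.0], [0.0, -0.0, -1.0]]
wrist_force: [-0.5, -0.5, -0.3]
gripper_width: -0.0001
grasp_force: 0.0
t 5.25 tcp [ 0.609  -0.0479  0.057 ] clamp xyz 0.001 0.0064 0.057 w -5.636652534139557e-05 F clamp -0.2 -0.7 -0.3
[[-0.912, 0.4101, -0.0002], [0.4101, 0.912, -0.0], [0.0002, -0.0001, -1.0]] [-0.06  0.64  0.09  1.97 -0.11  0.54  1.26]
tool shift to pad centre [ 0.0009 -0.003  -0.023 ]
```

There's no contact at 0.057, so the offset is real. Now I'll check whether the tip is in front of the lip or behind it.

Run:
```python
from h import *
im=np.mean([arm.grab_frame("side")["color"].astype(float) for _ in range(6)],axis=0)[:,:,::-1]
print(im[172:200:1,340:360:2].max(2).astype(int))
c=im[150:210,310:390];c=255*np.clip(c/160,0,1)**.5
cv2.imwrite("pics/enh2.png",cv2.resize(c.astype(np.uint8),None,fx=8,fy=8,interpolation=cv2.INTER_CUBIC))
```

```text
[[ 91  85  16  13   9   7   7  10   8  97]
 [ 48  46  25  15   8   7   8   7  22 115]
 [ 44  44  29  13   7   8   8   6  51 116]
 [ 44  44  41  11   7   9  11  25  73 117]
 [ 44  43  44  22   5   7  25  82  89 116]
 [ 44  43  47  25   8   5  35 116 116 113]
 [ 46  45  45  31   9   6  34 116 116 116]
 [ 44  45  44  23   6   8  46 119 117 118]
 [ 44  46  49  22   7   7  44 118 117 116]
 [ 51  50  49  18   7   6  46 107 114 116]
 [ 87  81  49  18   7   7  50  99  97 116]
 [119 114  47  18   8   9  41  72  71 117]
 [ 83  78  46  15   7   6  35  44  57 115]
 [ 57  56  48  18   6   8  34  44  60 118]
 [ 59  57  53  19  12  12  36  45  58 118]
 [ 58  58  50  32  33  36  41  44  59 101]
 [ 57  57  46  43  40  41  44  44  47  96]
 [ 56  57  53  42  44  44  44  42  47  40]
 [ 58  56  46  45  44  45  44  43  46  39]
 [ 55  55  42  43  42  43  45  43  47  45]
 [ 51  52  45  48  45  48  63  61  55  76]
 [ 99  99 109 130 121 121 122 119  63  62]
 [121 121 123 123 123 124 125 111  63  63]
 [123 122 120 122 120 120 122 115  64  64]
 [112 107 104  98  96  89  89  84  70  68]
 [ 73  70  49  50  46  35  32  30  20  16]
 [ 10  10   8   4   8   8   6   5   8   8]
 [  8   7   5   8   6   6   8   8   7   6]]
```

View pics/enh2.png

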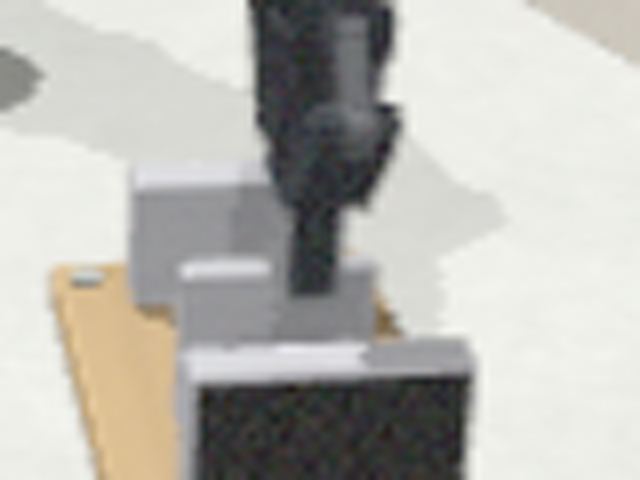

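The tip is in front of the lip, with its bottom at row 187. It sits laterally where expected but about 29 mm higher than the reported TCP. The reported TCP is therefore about 29 mm too deep, and I'll keep descending by force, expecting contact at a reported z of about 0.03.

```bash
python3 -m creep '[{"dr":[0,0,0],"offset":[0,0,0.005],"jaw":1},{"dr":[0,0,0],"offset":[0,0,0.005],"jaw":1},{"dr":[0,0,0],"offset":[0,0,0.004],"jaw":1},{"dr":[0,0,0],"offset":[0,0,0],"jaw":1},{"dr":[0,0,0],"offset":[0,0,0],"jaw":1}]'; python3 -m creep '[{"dr":[0,0,0],"offset":[0,0,0.004],"jaw":1},{"dr":[0,0,0],"offset":[0,0,0],"jaw":1},{"dr":[0,0,0],"offset":[0,0,0],"jaw":1}]'; python3 -m creep '[{"dr":[0,0,0],"offset":[0,0,0.004],"jaw":1},{"dr":[0,0,0],"offset":[0,0,0],"jaw":1},{"dr":[0,0,0],"offset":[0,0,0],"jaw":1}]'; python3 s.py
```

```text
clock: 6.05
tcp_pos: [0.6089, -0.0478, 0.0428]
tool_rot: [[-0.912, 0.41, -0.001], [0.41, 0.912, -0.0], [0.0, -0.0, -1.0]]
wrist_force: [-0.4, -0.1, -0.2]
gripper_width: -0.0
grasp_force: 0.0
clock: 6.35
tcp_pos: [0.609, -0.0479, 0.039]
tool_rot: [[-0.912, 0.41, -0.0], [0.41, 0.912, -0.0], [0.0, -0.0, -1.0]]
wrist_force: [-0.4, -0.7, 0.4]
gripper_width: -0.0003
grasp_force: 0.0
clock: 6.65
tcp_pos: [0.609, -0.0479, 0.035]
tool_rot: [[-0.912, 0.41, -0.0], [0.41, 0.912, -0.0], [0.0, -0.0, -1.0]]
wrist_force: [0.1, -0.6, 0.2]
gripper_width: 0.0002
grasp_force: 0.0
t 6.65 tcp [ 0.609  -0.0479  0.035 ] clamp xyz 0.001 0.0064 0.035 w 0.00021283806660357254 F clamp 0.4 -0.5 0.2
[[-0.912, 0.4101, -0.0002], [0.4101, 0.912, -0.0], [0.0002, -0.0001, -1.0]] [-0.06  0.67  0.09  1.98 -0.11  0.49  1.26]
tool shift to pad centre [ 0.0009 -0.003  -0.045 ]
```

```bash
for i in 1; do python3 -m creep '[{"dr":[0,0,0],"offset":[0,0,0.003],"jaw":1},{"dr":[0,0,0],"offset":[0,0,0],"jaw":1},{"dr":[0,0,0],"offset":[0,0,0],"jaw":1}]'|grep -E "pos|force"; done;  python3 -m creep '[{"dr":[0,0,0],"offset":[0,0,0.003],"jaw":1},{"dr":[0,0,0],"offset":[0,0,0],"jaw":1},{"dr":[0,0,0],"offset":[0,0,0],"jaw":1}]'|grep -E "pos|force"
```

```text
tcp_pos: [0.609, -0.0479, 0.032]
wrist_force: [-0.5, 0.7, 0.2]
grasp_force: 0.0
tcp_pos: [0.6089, -0.0478, 0.029]
wrist_force: [-0.2, 0.0, 0.7]
grasp_force: 0.0
```

```bash
python3 -m creep '[{"dr":[0,0,0],"offset":[0,0,0.002],"jaw":1},{"dr":[0,0,0],"offset":[0,0,0],"jaw":1},{"dr":[0,0,0],"offset":[0,0,0],"jaw":1}]'|grep -E "pos|force";  python3 -m creep '[{"dr":[0,0,0],"offset":[0,0,0.002],"jaw":1},{"dr":[0,0,0],"offset":[0,0,0],"jaw":1},{"dr":[0,0,0],"offset":[0,0,0],"jaw":1}]'|grep -E "pos|force"
```

```text
tcp_pos: [0.6092, -0.0478, 0.0276]
wrist_force: [-1.1, -0.1, 5.9]
grasp_force: 2.6
tcp_pos: [0.6092, -0.0478, 0.0258]
wrist_force: [-1.2, 0.3, 6.4]
grasp_force: 3.1
```

Run:
```python
from h import *
im=np.mean([arm.grab_frame("side")["color"].astype(float) for _ in range(4)],axis=0)[:,:,::-1]
print(im[164:200:2,330:372:2].max(2).astype(int))
```

```text
[[117 117 118 117 116  78   9  16   7   7  14  29  24  11  59 139 140 142
  140 140 142]
 [116 117 116 116 118 100  12  10   8   7  12  29  22  10  62 139 140 142
  142 142 141]
 [116 118 118 119 119 100   8  11   8   8  10  33  27   7  86 139 142 141
  143 142 141]
 [119 119 128 121 120  99  13  10   7   6  10  33  30  20 115 116 138 136
  140 141 142]
 [123 121 122 118 118  97  15  15   7   3   9  33  29  33 115 116 117 138
  141 142 139]
 [ 57  60  58  58  58  39  13   9   8  11  15  33  34  46  95 116 117 115
  137 137 137]
 [ 57  58  58  58  54  40   9   9  11  24  19  32  34  20  25 118 117 114
  115 115 140]
 [ 59  58  59  59  57  45  30   9  13  11  12  14  24  18  24 117 115 115
  116 118 117]
 [ 58  58  59  59  54  45  33  10   9   7   6  15  15   6  68 118 119 119
  118 119 118]
 [ 59  59  82  85  92  87  64  13  12  10   4   6   6  10 101 117 117 119
  119 120 128]
 [ 58  75  93  90  87  84  72  12  16  10   7   9   7  39 116 119 120 120
  128 143 144]
 [ 59  62  58  59  60  60  55  21  10   8   6  10  12  53 119 122 119 129
  145 146 147]
 [ 54  67  59  58  58  58  53  52   7  10   9  41  46  42  98 118 119 129
  143 143 142]
 [103  66  58  58  60  58  55  54   7   6   9  40  44  42  38 116 119 128
  144 144 144]
 [117  73  62  63  63  64  63  61  43  40  22  44  49  56  77  72  77  76
   81 113 144]
 [117  89 121 122 123 123 123 125 123 125 113  64  87  65  66  65  65  64
   63  75 143]
 [117  74 124 119 116 112 110 105 100  96  91  84  72  69  69  67  64  59
   48  46 143]
 [114  75  47  19  19   8   9   7   7   6   7   2   8   6  11   8   9   5
    7  29 143]]
```

Contact came at a reported z of about 0.028 with 6 N, which matches the spring with the pad resting low and a tip offset of about 30 mm. I'll press further.

```bash
python3 -m creep '[{"dr":[0,0,0],"offset":[0,0,0.002],"jaw":1},{"dr":[0,0,0],"offset":[0,0,0],"jaw":1},{"dr":[0,0,0],"offset":[0,0,0],"jaw":1}]'|grep -E "pos|force";  python3 -m creep '[{"dr":[0,0,0],"offset":[0,0,0.001],"jaw":1},{"dr":[0,0,0],"offset":[0,0,0],"jaw":1},{"dr":[0,0,0],"offset":[0,0,0],"jaw":1},{"dr":[0,0,0],"offset":[0,0,0],"jaw":1}]'|grep -E "pos|force"
```

```text
tcp_pos: [0.6092, -0.0478, 0.024]
wrist_force: [-1.7, -0.3, 8.1]
grasp_force: 3.6
tcp_pos: [0.6093, -0.0478, 0.0236]
wrist_force: [-2.1, 0.9, 11.4]
grasp_force: 5.6
```

The pad is on its stop at 11.4 N. Now I'll slide it to +y.

```bash
python3 -m creep '[{"dr":[0,0,0],"offset":[0,0.003,0],"jaw":1},{"dr":[0,0,0],"offset":[0,0.004,0],"jaw":1},{"dr":[0,0,0],"offset":[0,0.004,0],"jaw":1},{"dr":[0,0,0],"offset":[0,0.004,0],"jaw":1},{"dr":[0,0,0],"offset":[0,0.004,0],"jaw":1},{"dr":[0,0,0],"offset":[0,0.004,0],"jaw":1},{"dr":[0,0,0],"offset":[0,0,0],"jaw":1}]'>/dev/null;python3 s.py; python3 -m creep '[{"dr":[0,0,0],"offset":[0,0.004,0],"jaw":1},{"dr":[0,0,0],"offset":[0,0.004,0],"jaw":1},{"dr":[0,0,0],"offset":[0,0.004,0],"jaw":1},{"dr":[0,0,0],"offset":[0,0.004,0],"jaw":1},{"dr":[0,0,0],"offset":[0,0,0],"jaw":1}]'>/dev/null;python3 s.py
```

```text
t 9.45 tcp [ 0.6182 -0.0283  0.0236] clamp xyz 0.0013 0.0281 0.0236 w -5.278666268885452e-05 F clamp -2.6 -2.4 12.5
[[-0.9117, 0.4108, -0.0005], [0.4108, 0.9117, -0.0014], [-0.0002, -0.0015, -1.0]] [-0.09  0.7   0.09  1.96 -0.12  0.49  1.23]
tool shift to pad centre [ 0.0013 -0.0248 -0.0564]
t 9.95 tcp [ 0.6249 -0.0137  0.0236] clamp xyz 0.0012 0.0441 0.0236 w 0.0004874438947448496 F clamp -1.6 -2.3 11.3
[[-0.9117, 0.4107, -0.0003], [0.4107, 0.9117, -0.0014], [-0.0003, -0.0015, -1.0]] [-0.12  0.7   0.09  1.95 -0.12  0.5   1.21]
tool shift to pad centre [ 0.0014 -0.0408 -0.0564]
```

```bash
python3 -m creep '[{"dr":[0,0,0],"offset":[0,0.004,0],"jaw":1},{"dr":[0,0,0],"offset":[0,0.004,0],"jaw":1},{"dr":[0,0,0],"offset":[0,0.004,0],"jaw":1},{"dr":[0,0,0],"offset":[0,0.004,0],"jaw":1},{"dr":[0,0,0],"offset":[0,0.004,0],"jaw":1},{"dr":[0,0,0],"offset":[0,0.004,0],"jaw":1},{"dr":[0,0,0],"offset":[0,0.004,0],"jaw":1},{"dr":[0,0,0],"offset":[0,0.004,0],"jaw":1},{"dr":[0,0,0],"offset":[0,0,0],"jaw":1}]'>/dev/null;python3 s.py; python3 -m creep '[{"dr":[0,0,0],"offset":[0,0.003,0],"jaw":1},{"dr":[0,0,0],"offset":[0,0.003,0],"jaw":1},{"dr":[0,0,0],"offset":[0,0.003,0],"jaw":1},{"dr":[0,0,0],"offset":[0,0,0],"jaw":1}]'>/dev/null;python3 s.py
```

```text
t 10.85 tcp [0.6383 0.0155 0.0236] clamp xyz 0.0013 0.0762 0.0236 w -0.00028445265535532196 F clamp -2.1 -2.8 11.0
[[-0.9117, 0.4108, 0.0001], [0.4108, 0.9117, -0.0015], [-0.0007, -0.0013, -1.0]] [-0.16  0.72  0.1   1.92 -0.13  0.52  1.17]
tool shift to pad centre [ 0.0016 -0.0728 -0.0563]
t 11.25 tcp [0.6415 0.0222 0.0236] clamp xyz 0.0014 0.0837 0.0236 w -8.649243576181403e-05 F clamp -1.2 -5.1 11.3
[[-0.9114, 0.4115, -0.0008], [0.4115, 0.9114, -0.0029], [-0.0005, -0.0029, -1.0]] [-0.18  0.72  0.1   1.91 -0.13  0.52  1.16]
tool shift to pad centre [ 0.0017 -0.0804 -0.0562]
```

Run:
```python
from h import *
im=np.mean([arm.grab_frame("side")["color"].astype(float) for _ in range(4)],axis=0)[:,:,::-1]
t=arm.grab_frame("top")["color"][:,:,::-1]
c=im[140:240,290:390];c=255*np.clip(c/160,0,1)**.5;k=255*np.clip(t[130:230,255:390]/160.,0,1)**.5
z=lambda q:cv2.resize(q.astype(np.uint8),None,fx=3.4,fy=4 if 0 else 3.4,interpolation=cv2.INTER_CUBIC)
cv2.imwrite("pics/push.png",np.hstack([z(c),z(k)]))
```

```text
(no output)
```

View pics/push.png

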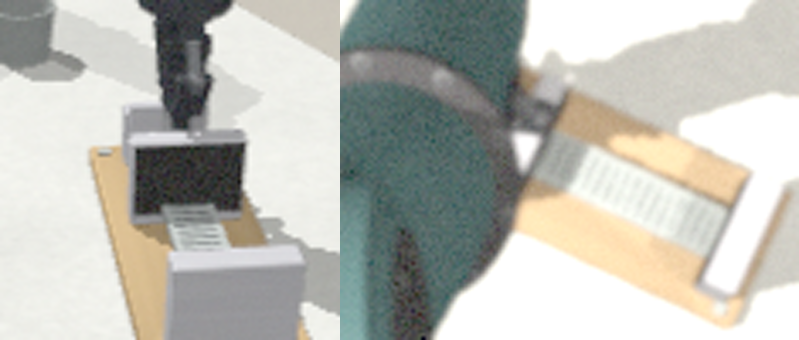

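The jaw is nearly at the stop: in the side view the plate has covered the lip, and the force is starting to rise. I'll keep pushing until the force shows the stop.

```bash
python3 -m creep '[{"dr":[0,0,0],"offset":[0,0.003,0],"jaw":1},{"dr":[0,0,0],"offset":[0,0.002,0],"jaw":1},{"dr":[0,0,0],"offset":[0,0,0],"jaw":1}]'>/dev/null;python3 s.py|head -1; python3 -m creep '[{"dr":[0,0,0],"offset":[0,0.003,0],"jaw":1},{"dr":[0,0,0],"offset":[0,0.002,0],"jaw":1},{"dr":[0,0,0],"offset":[0,0,0],"jaw":1}]'>/dev/null;python3 s.py|head -1;python3 -m creep '[{"dr":[0,0,0],"offset":[0,0.003,0],"jaw":1},{"dr":[0,0,0],"offset":[0,0.002,0],"jaw":1},{"dr":[0,0,0],"offset":[0,0,0],"jaw":1}]'>/dev/null;python3 s.py|head -1
```

```text
t 11.8 tcp [0.6432 0.0252 0.0235] clamp xyz 0.0017 0.0871 0.0235 w -0.00014653630768385838 F clamp -1.8 -6.8 10.9
t 12.1 tcp [0.6458 0.0298 0.0235] clamp xyz 0.0021 0.0923 0.0235 w -4.2539396124866735e-05 F clamp -0.8 -5.1 9.5
t 12.4 tcp [0.648  0.0345 0.0235] clamp xyz 0.0022 0.0976 0.0235 w 0.00010801274781473498 F clamp -0.1 -6.0 9.8
```

```bash
python3 -m creep '[{"dr":[0,0,0],"offset":[0,0.003,0],"jaw":1},{"dr":[0,0,0],"offset":[0,0.002,0],"jaw":1},{"dr":[0,0,0],"offset":[0,0,0],"jaw":1}]'>/dev/null;python3 s.py|head -1; python3 -m creep '[{"dr":[0,0,0],"offset":[0,0.002,0],"jaw":1},{"dr":[0,0,0],"offset":[0,0.001,0],"jaw":1},{"dr":[0,0,0],"offset":[0,0,0],"jaw":1}]'>/dev/null;python3 s.py|head -1
```

```text
t 12.7 tcp [0.649  0.0367 0.0234] clamp xyz 0.0022 0.1 0.0234 w -2.3535071197647222e-05 F clamp 0.1 -9.1 11.3
t 13.0 tcp [0.6489 0.0366 0.0234] clamp xyz 0.0021 0.0999 0.0234 w -5.43144035335046e-05 F clamp -1.4 -13.2 13.7
```

It stopped dead at clamp y = 0.100, as predicted with the lip against the fingers and the jaw on its stop, and the force is rising. I'll lift straight up.

```bash
python3 -m creep '[{"dr":[0,0,0],"offset":[0,0,-0.004],"jaw":1},{"dr":[0,0,0],"offset":[0,0,-0.008],"jaw":1},{"dr":[0,0,0],"offset":[0,0,-0.02],"jaw":1},{"dr":[0,0,0],"offset":[0,0,-0.03],"jaw":1},{"dr":[0,0,0],"offset":[0,0,-0.04],"jaw":1},{"dr":[0,0,0],"offset":[0,0,-0.04],"jaw":1},{"dr":[0,0,0],"offset":[0,0,-0.04],"jaw":1},{"dr":[0,0,0],"offset":[0,0,-0.03],"jaw":1},{"dr":[0,0,0],"offset":[0,0,0],"jaw":1}]'>/dev/null;python3 s.py|head -1; python3 -m creep '[{"dr":[0,0,0],"offset":[0.02,0.02,0],"jaw":1},{"dr":[0,0,0],"offset":[0.03,0.03,0],"jaw":1},{"dr":[0,0,0],"offset":[0.03,0.03,0],"jaw":1},{"dr":[0,0,0],"offset":[0.03,0.03,0],"jaw":1},{"dr":[0,0,0],"offset":[0.03,0.03,0],"jaw":1},{"dr":[0,0,0],"offset":[0.03,0.03,0],"jaw":1},{"dr":[0,0,0],"offset":[0.03,0.03,0],"jaw":1},{"dr":[0,0,0],"offset":[0.03,0.03,0],"jaw":1},{"dr":[0,0,0],"offset":[0.02,0.02,0],"jaw":1},{"dr":[0,0,0],"offset":[0,0,0],"jaw":1}]'
python3 - <<'E'
from h import *
f=arm.grab_frame("top");im=f["color"]
k=im.max(2)<45;k[:130]=0;k[215:]=0;k[:,:255]=0;k[:,350:]=0
n,l,s,c=cv2.connectedComponentsWithStats(k.astype(np.uint8))
a=np.deg2rad(65.4);y=np.array([np.cos(a),np.sin(a),0]);o=np.array([.6054,-.0533,0])
for i in range(1,n):
    if s[i,4]>60: print(s[i],c[i],"pad y",(ray(f,*c[i],.06)-o)@y)
cv2.imwrite("pics/final.png",im[:,:,::-1])
E
```

```text
t 13.9 tcp [0.6549 0.0461 0.2395] clamp xyz 0.0036 0.111 0.2395 w 0.00039485742001757425 F clamp 0.0 0.2 -0.1
clock: 14.9
tcp_pos: [0.5215, 0.3831, 0.2326]
tool_rot: [[-0.916, 0.401, -0.003], [0.401, 0.916, 0.002], [0.004, 0.001, -1.0]]
wrist_force: [-0.2, -0.3, 0.5]
gripper_width: -0.0002
grasp_force: 0.0
[280 152  31  32 491] [295.36659878 164.54989817] pad y 0.0762992787856852
[301 157  22  32 120] [313.29166667 173.89166667] pad y 0.024681323506440308
```

View pics/final.png

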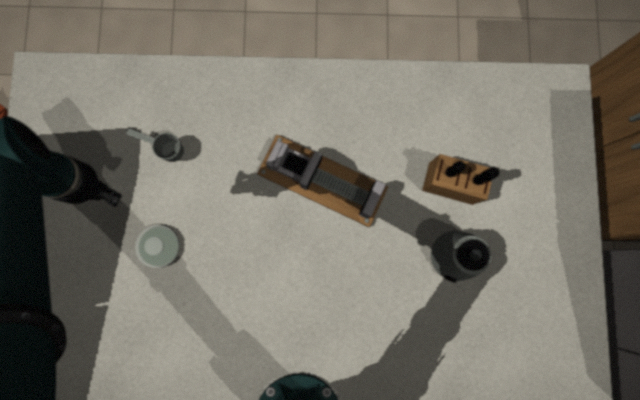

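The jaw's lip sits against the end stop at (280,155), the bystanders are where they were, and the arm is clear.

```bash
python3 -c "
from bench import arm
print(arm.job_done())"
```

```text
the job is handed in; nothing more can be done
None
```

I pressed the release pad to its stop, slid the jaw open until it met the end stop, then released the pad and moved the arm clear. The final picture shows the jaw against the stop and nothing else moved; I handed the job in at about 15 s, and no verdict came back.

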